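# Find the full findings tin by its weight

### The job

Two look-alike screw-top tins stand in two round wooden nests; one is full of metal findings and the other is nearly empty. Lift the tin in the left nest (the robot's left) about 8 cm and feel its weight for a second, set it back in that same nest, and then lift the tin in the right nest in the same way. Finish holding the heavier tin in the gripper, upright and still, about 10 cm above the middle of the sorting tray, with the lighter tin standing upright in a nest; do not drop a tin, and leave everything else on the bench where it is.

Things in the scene. Friction and masses are not known exactly. Their poses are not given: they have to be found in the camera images.
- tin_a: screw-top aluminium tin, plain round cylinder 48 mm in diameter and 44 mm tall (lid is the upper half, with two dark grooves); origin at the centre of its underside, z up when upright. It starts upright in one of the two nests, either one. The two tins look exactly alike; one weighs 110 to 160 g, the other 300 to 420 g, and neither name nor place tells which
- tin_b: screw-top aluminium tin, plain round cylinder 48 mm in diameter and 44 mm tall (lid is the upper half, with two dark grooves); origin at the centre of its underside, z up when upright. It starts upright in one of the two nests, either one. The two tins look exactly alike; one weighs 110 to 160 g, the other 300 to 420 g, and neither name nor place tells which
- nest_left: round light-wood nest fixed to the table, 84 mm across and 18 mm high, with a round recess 54 mm across and 8 mm deep (its floor is 10 mm above the table); origin at the centre of its underside, on the table. A tin seated in it stands with its underside 10 mm and its top 54 mm above the table. This is the nest on the robot's left (greater y)
- nest_right: round light-wood nest fixed to the table, 84 mm across and 18 mm high, with a round recess 54 mm across and 8 mm deep (its floor is 10 mm above the table); origin at the centre of its underside, on the table. A tin seated in it stands with its underside 10 mm and its top 54 mm above the table. This is the nest on the robot's right (smaller y)
- tray: open wooden sorting tray fixed to the table, 140 mm (its x) by 110 mm (its y), 18 mm high, walls 5 mm; origin at the centre of its underside, on the table
- pliers: small pliers with orange grips lying on the table between the nests, 150 mm long, 16 mm high; origin at the pivot; to be left alone
- flat_tin: wider, flat aluminium tin, 74 mm across, 24 mm high, to the left of the tray; origin at the centre of its underside; to be left alone
- hinged_tin: blue-lidded flat tin box 143 x 98 x 24 mm, to the right of the tray; origin at the centre of its underside; to be left alone
- bead_jar: glass jar with white cap, 52 mm across and 75 mm high, on the left; origin at the centre of its underside; to be left alone
- flux_bottle: small white bottle with red cap, 38 mm across and 80 mm high, beyond the left nest on the left; origin at the centre of its underside; to be left alone
- hammer: hammer with wooden handle, about 250 mm long, lying on the far right, head away from the robot; origin on the table near the middle of its length; to be left alone
- screwdriver: red-handled screwdriver about 200 mm long lying on the far left, tip away from the robot; origin on the table near the middle of its length; to be left alone
Mind the look-alikes: they are no part of the job. What is shaped like the tin_b but yellow is not meant. Leave any red look-alike of the nest_left alone.

How it is judged:
On the way, in this order (a step that is already met when the one before it is completed fails the run):
1. the tin from the left nest is lifted clear in the gripper while the other stands in the right nest (((height (world z) of tin_a above 0.045 m and contact force between the fingers and tin_a above 1 N and horizontal distance between tin_b and nest_right below 0.008 m and z of tin_b in the frame of nest_right below 0.013 m and angle between tin_b's own z axis and vertical below 0.08 rad) or (height (world z) of tin_b above 0.045 m and contact force between the fingers and tin_b above 1 N and horizontal distance between tin_a and nest_right below 0.008 m and z of tin_a in the frame of nest_right below 0.013 m and angle between tin_a's own z axis and vertical below 0.08 rad))), for 0.4 s.
2. that tin is back in the left nest, released, both tins standing in their nests (((horizontal distance between tin_a and nest_left below 0.008 m and z of tin_a in the frame of nest_left below 0.013 m and angle between each of tin_a, tin_b's own z axis and vertical below 0.08 rad and horizontal distance between tin_b and nest_right below 0.008 m and z of tin_b in the frame of nest_right below 0.013 m and contact force between the fingers and tin_a below 0.2 N) or (horizontal distance between tin_b and nest_left below 0.008 m and z of tin_b in the frame of nest_left below 0.013 m and angle between each of tin_b, tin_a's own z axis and vertical below 0.08 rad and horizontal distance between tin_a and nest_right below 0.008 m and z of tin_a in the frame of nest_right below 0.013 m and contact force between the fingers and tin_b below 0.2 N))), for 0.1 s.
3. the tin from the right nest is lifted clear in the gripper while the other stands in the left nest (((height (world z) of tin_a above 0.045 m and contact force between the fingers and tin_a above 1 N and horizontal distance between tin_b and nest_left below 0.008 m and z of tin_b in the frame of nest_left below 0.013 m and angle between tin_b's own z axis and vertical below 0.08 rad) or (height (world z) of tin_b above 0.045 m and contact force between the fingers and tin_b above 1 N and horizontal distance between tin_a and nest_left below 0.008 m and z of tin_a in the frame of nest_left below 0.013 m and angle between tin_a's own z axis and vertical below 0.08 rad))), for 0.4 s.
At the end, for the whole second after the job is handed in: heavier tin in the fingers, underside 60 to 190 mm above the table, within 40 mm of the tray's centre from above, tilt under 0.2 rad, still, not touching the tray; lighter tin (pressing on its nest with under 2.3 N) untouched, at rest, seated upright in a nest (8 mm of centre, underside below 13 mm) (((contact force between the fingers and tin_a above 1 N and height (world z) of tin_a between 0.06 and 0.19 m and horizontal distance between tin_a and tray below 0.04 m and angle between tin_a's own z axis and vertical below 0.2 rad and linear speed of tin_a below 0.03 m/s and contact force between tin_a and tray below 0.1 N and horizontal distance between tin_b and nest_left below 0.008 m and z of tin_b in the frame of nest_left below 0.013 m and angle between tin_b's own z axis and vertical below 0.08 rad and linear speed of tin_b below 0.02 m/s and contact force between the fingers and tin_b below 0.2 N and contact force between tin_b and nest_left between 0.5 and 2.3 N) or (contact force between the fingers and tin_a above 1 N and height (world z) of tin_a between 0.06 and 0.19 m and horizontal distance between tin_a and tray below 0.04 m and angle between tin_a's own z axis and vertical below 0.2 rad and linear speed of tin_a below 0.03 m/s and contact force between tin_a and tray below 0.1 N and horizontal distance between tin_b and nest_right below 0.008 m and z of tin_b in the frame of nest_right below 0.013 m and angle between tin_b's own z axis and vertical below 0.08 rad and linear speed of tin_b below 0.02 m/s and contact force between the fingers and tin_b below 0.2 N and contact force between tin_b and nest_right between 0.5 and 2.3 N) or (contact force between the fingers and tin_b above 1 N and height (world z) of tin_b between 0.06 and 0.19 m and horizontal distance between tin_b and tray below 0.04 m and angle between tin_b's own z axis and vertical below 0.2 rad and linear speed of tin_b below 0.03 m/s and contact force between tin_b and tray below 0.1 N and horizontal distance between tin_a and nest_left below 0.008 m and z of tin_a in the frame of nest_left below 0.013 m and angle between tin_a's own z axis and vertical below 0.08 rad and linear speed of tin_a below 0.02 m/s and contact force between the fingers and tin_a below 0.2 N and contact force between tin_a and nest_left between 0.5 and 2.3 N) or (contact force between the fingers and tin_b above 1 N and height (world z) of tin_b between 0.06 and 0.19 m and horizontal distance between tin_b and tray below 0.04 m and angle between tin_b's own z axis and vertical below 0.2 rad and linear speed of tin_b below 0.03 m/s and contact force between tin_b and tray below 0.1 N and horizontal distance between tin_a and nest_right below 0.008 m and z of tin_a in the frame of nest_right below 0.013 m and angle between tin_a's own z axis and vertical below 0.08 rad and linear speed of tin_a below 0.02 m/s and contact force between the fingers and tin_a below 0.2 N and contact force between tin_a and nest_right between 0.5 and 2.3 N))); the arm keeps its last pose, push and grip.
It fails at once if a tin is dropped (falls freely faster than 0.6 m/s) ((contact force between tin_a and anything else below 0.05 N and linear speed of tin_a above 0.6 m/s) or (contact force between tin_b and anything else below 0.05 N and linear speed of tin_b above 0.6 m/s)).
It fails at once if a bystander is moved by more than 30 mm (distance of any of pliers, flat_tin, hinged_tin, bead_jar, flux_bottle, hammer, screwdriver from where it was at the start of the episode above 0.03 m).
It also fails if it takes over 72 s, if anything falls off the work surface, if the arm or the gripper's body presses on something with over 40 N, if the wrist force passes 120 N, or if a joint passes its speed limit or range.

### The arm

A 6-joint arm with a two-finger parallel gripper is mounted at the origin on the work surface. World frame = base frame: x ahead of the robot, y to its left, z up, the work surface at z = 0. Lengths are in m, angles in rad, forces in N, time in s.
With the tool pointing down it reaches from about 0.35 to 1 m from the base axis. Payload 7.1 kg.
Tool frame: the origin (TCP) lies on the centre line of the jaws, within the pads' length; the fingertips stand ctrl.tip_extent ahead of it and the grasp point (between the pads) is the TCP (ctrl.tip_extent is the distance from the TCP to the fingertips, in m); z points along the fingers, y is the line along which they close (so a half turn about z gives the same grasp; the last joint's range is limited). The gripper opens to 85 mm and grips with 20 to 120 N. Pads are 22 mm wide; open, the fingers measure 114 mm over their backs; the gripper's body (76 mm by 85 mm) begins 54 mm behind the grasp point. The pads swing forward as they close: fully open they stand 13 mm farther back than shut.
Start: joints at [1.302, 0.423, 1.63, -0, 1.089, -0.019], TCP at [0.154, 0.606, 0.25] pointing down, gripper open.
Joint ranges: [-3, 3], [-0.9, 2.11], [0.09, 2.58], [-1.31, 4.45], [0.11, 2.69], [-2.54, 2.54]. Speed limits (rad/s): [2.39, 2.39, 3.01, 3.14, 3.14, 3.14].

### API

Orientations are given as a rotation vector (axis times angle).
In Python, from cell import ctrl gives the robot as it stands. The module is installed in compiled form; this text tells all that it offers.
- The arm moves only by the tool servo_tool, never from a script. Its argument "series" is one flat list of numbers, 7 for each row, row after row: the opening, from 0 (shut) to 1 (fully open), then the shift along the world's x, y, z as a fraction of full scale, then the turn, a rotation vector about the world's x, y, z as a fraction of full scale. In form: [claw, x, y, z, ax, ay, az, claw, x, y, z, ax, ay, az, ...]. A call has 1 to 20 rows; each row shifts and turns the commanded pose from where the row before left it; what a row does not reach is not made up. Full scale, the value 1, is 0.03 m for a shift and 0.12 rad for a turn. A row lasts 1/12 s, in which the tool goes at most 41.7 mm and 7.16 degrees, less where a joint would pass 70% of its speed; a pose out of reach is approached as far as the arm can. A call with a number of a shift or a turn outside -1 to 1 is refused whole. A call with a gripper value outside its range is refused whole. The fingers move at their own pace and stop on an object; "squeeze" is the grip in N (left out, the last holds). Time passes only in rows, so rows that do not move let the fingers close. It gives the time, the measured TCP pose, the force, the opening and the grip force at its end, in the units of the state.
- ctrl.state(): the state, without advancing time (a new reading comes with each control period).
- ctrl.snapshot(name): name is "side" or "top" or "wrist"; returns (picture, depth): 400x640x3 uint8, red, green, blue; 400x640 float32, m along the optical axis (not along the pixel's ray), 0 where there is no reading.
- ctrl.camera_params(name): a dict with "fovy" (degrees; the focal length in pixels is half the picture's height over the tangent of half this angle, whatever the lens; pixels are square), "cx", "cy" (the principal point, pixels), "position" and "orientation" of the camera in the world. Camera axes: x right, y up, looking along -z (the intrinsics and any distortion apply to the point x, -y, -z); pixel columns grow to the right and rows downward; lengths in m; the calibration is good to about 2 mm. A picture is of the moment at which its call begins: read the wrist's pose just before it. camera_params takes no time and is no camera call; for the wrist camera it gives the pose at the moment of the call.
- ctrl.sign_off(): hands the job in; it is judged then, once.
The state is a dict: "clock": time; "joint_positions": joint angles; "dq": joint speeds; "joint_torque": joint torques, N m; "tool_pos": TCP position; "tool_rot": TCP orientation; "force": force on the tool from outside, world axes, zero at the start; "ft_torque": the same for the moment, N m; "finger_gap": finger opening in m; "grip_force": force on a finger pad.
Only numpy, scipy, OpenCV 4.12 (cv2) and the standard library are available. Lean on these libraries where they do the work, as an engineer would, in place of code of your own. Each camera call takes 0.05 s, during which the arm holds its last target. There are 200 camera calls.

## Working session

There is one attempt and no reset: what is moved stays moved. The work goes in short steps, Python scripts to look and compute and a tool call to move; the robot and the scene stay as the last step left them, time stands still between calls to the robot, and variables do not carry over. Pictures are saved under pics/ and viewed, at most 10 in all, crops included, and the job is handed in when it is done.

Besides the shell and the picture viewer there is one more tool, called after ">>>" as name(argument=value, ...), one argument or row to a line, values as JSON. servo_tool: Moves the arm, as the interface text tells. Its arguments: {"type":"object","properties":{"series":{"type":"array","items":{"type":"number"}},"squeeze":{"type":"number"}},"required":["series"]}

```bash
mkdir -p pics; cat > h.py <<'E'
import numpy as np, cv2
from scipy.spatial.transform import Rotation as R
from cell import ctrl
def snap(name,fn=None):
    p=ctrl.camera_params(name); im,d=ctrl.snapshot(name)
    if fn: cv2.imwrite('pics/'+fn,im[:,:,::-1])
    return p,im,d
def rot(p):
    o=np.array(p['orientation'],float)
    if o.shape==(3,3): return o
    return (R.from_rotvec(o) if o.size==3 else R.from_quat(o)).as_matrix()
def ray(p,u,v):
    f=200/np.tan(np.radians(p['fovy'])/2)
    return rot(p)@np.array([(u-p['cx'])/f,-(v-p['cy'])/f,-1.0])
def onplane(p,u,v,z):
    c=np.array(p['position']);r=ray(p,u,v); return c+r*(z-c[2])/r[2]
def cloud(p,d):
    f=200/np.tan(np.radians(p['fovy'])/2)
    v,u=np.mgrid[:d.shape[0],:d.shape[1]]
    q=np.stack([(u-p['cx'])/f*d,-(v-p['cy'])/f*d,-d],-1)
    return q@rot(p).T+np.array(p['position'])
E
python3 - <<'E'
from h import *
for n in('top','side'):
    p,im,d=snap(n,n+'0.png'); print(n,p,(d>0).mean())
s=ctrl.state(); print(s,ctrl.tip_extent)
E
```

```text
top {'fovy': 43.59123430986015, 'cx': 314.0917977432612, 'cy': 205.41413741506437, 'position': array([0.25040305, 0.00744938, 1.49021883]), 'orientation': array([ 0.12267098, -0.12897539, -1.59265797])} 0.99604296875
side {'fovy': 53.89179579555751, 'cx': 323.51626369494505, 'cy': 203.9906018325255, 'position': array([-0.05094483, -0.58814753,  0.5496407 ]), 'orientation': array([ 0.95803503, -0.39063055, -0.69170938])} 0.9960390625
{'clock': 0.1, 'joint_positions': array([ 1.30201321e+00,  4.23779870e-01,  1.63058575e+00,  2.03322365e-05,
        1.08864311e+00, -1.90252803e-02]), 'dq': array([-0.0005493 , -0.0010966 , -0.0013609 ,  0.00190332, -0.00010008,
       -0.00031219]), 'joint_torque': array([ 3.45912269e-05, -5.58424795e+01, -2.82447177e+01,  3.69061667e-06,
        3.08389404e-03,  1.41675676e-05]), 'tool_pos': array([0.15434271, 0.60516275, 0.24962471]), 'tool_rot': array([-3.91286913e-01, -3.11690652e+00,  2.19716439e-03]), 'force': array([-0.51563734, -0.77408598,  0.16177932]), 'ft_torque': array([-0.05747921,  0.03433174, -0.03426731]), 'grip_force': 0.0, 'finger_gap': 0.0853287522388863} 0.019
```

View pics/top0.png

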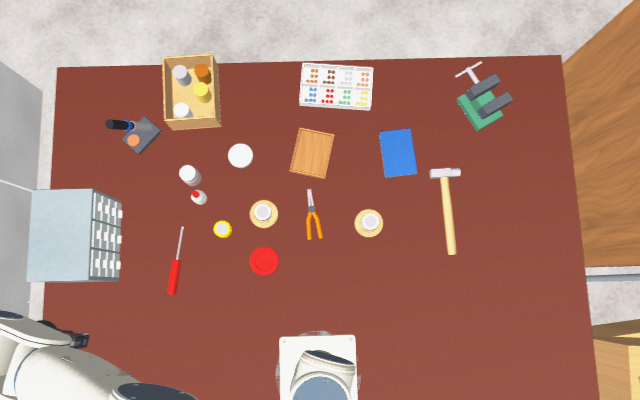

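View pics/side0.png

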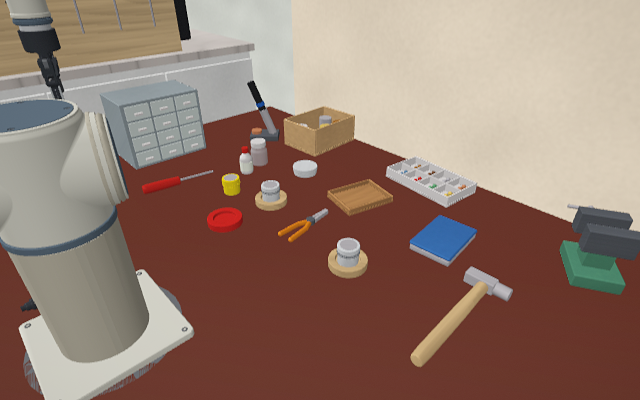

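The top view shows two tins in light-wood nests at about (264,214) (left) and (369,223) (right), with the tray at (312,153). The look-alikes are a yellow tin at (223,229) and a red nest at (264,261). The silver tins in the light-wood nests fit the description; I leave the yellow and red ones alone. Next I measure and check one enlarged crop.

```bash
python3 - <<'E'
from h import *
for n,seeds in(('top',dict(L=(264,213),Rr=(369,222),tray=(312,153))),('side',dict(L=(270,192),Rr=(347,255),tray=(360,197)))):
    p,im,d=snap(n); P=cloud(p,d); hsv=cv2.cvtColor(im,cv2.COLOR_RGB2HSV)
    for k,(u,v) in seeds.items():
        r=45
        sl=np.s_[v-r:v+r,u-r:u+r]; Q=P[sl]; h=hsv[sl].astype(int)
        wood=(h[...,0]>8)&(h[...,0]<25)&(h[...,1]>60)&(h[...,1]<200)&(h[...,2]>110)
        grey=(h[...,1]<45)&(h[...,2]>80)
        for nm,m,z in(('wood',wood,.018),('tin',grey,.054)):
            if k=='tray' and nm=='tin': continue
            nl,lab,st,ce=cv2.connectedComponentsWithStats(m.astype(np.uint8))
            i=1+np.argmin(np.hypot(*(ce[1:]-r).T)-st[1:,4]**.5)
            c=max(cv2.findContours((lab==i).astype(np.uint8),0,1)[0],key=len).reshape(-1,2)+[u-r,v-r]
            W=np.array([onplane(p,a,b,z)[:2] for a,b in c])
            (ce2,sz,an)=cv2.minAreaRect(W.astype(np.float32)); e=cv2.fitEllipse(W.astype(np.float32)*1000)
            pts=Q[(lab==i)]
            print(n,k,nm,st[i,4],'rect',np.round(ce2,4),np.round(sz,4),round(an,1),'ell',np.round(e[0],1),np.round(e[1],1),'z pct',np.round(np.percentile(pts[:,2],[5,50,95]),4))
        t=Q[(Q[...,2]>.048)&(Q[...,2]<.065)]
        if len(t): print('   toppts',len(t),np.round(t.mean(0),4), np.round((t.min(0)+t.max(0))/2,4), np.round(np.ptp(t,0),4))
    if n=='top': cv2.imwrite('pics/crop.png',cv2.resize(im[140:290,190:400,::-1],None,fx=3.5,fy=3.5,interpolation=2))
E
```

```text
top L wood 386 rect [0.4671 0.1495] [0.0872 0.0839] 62.0 ell [466.8 149.8] [83.5 85.9] z pct [0.0001 0.0164 0.0231]
top L tin 232 rect [0.4662 0.1503] [0.0467 0.0469] 88.5 ell [466.4 149.7] [46.7 48.5] z pct [0.0216 0.0531 0.059 ]
   toppts 225 [0.464  0.1571 0.0534] [0.4463 0.2014 0.0548] [0.0877 0.1491 0.0135]
top Rr wood 397 rect [ 0.4307 -0.1614] [0.0862 0.0836] 88.5 ell [ 431.3 -160.8] [83.6 86. ] z pct [-0.0018  0.0163  0.0223]
top Rr tin 232 rect [ 0.4318 -0.1619] [0.0463 0.047 ] 87.7 ell [ 431.  -160.9] [45.6 49.4] z pct [0.0411 0.0532 0.0597]
   toppts 210 [ 0.4312 -0.1624  0.0541] [ 0.4321 -0.1621  0.0553] [0.0473 0.0468 0.0139]
top tray wood 1721 rect [0.6499 0.0017] [0.1127 0.1451] 76.3 ell [649.5   1.8] [127.7 169.3] z pct [-0.0008  0.0055  0.019 ]
side L wood 390 rect [0.4517 0.1326] [0.0989 0.0812] 50.9 ell [455.5 135.5] [ 79.6 110. ] z pct [-0.      0.0155  0.0191]
side L tin 361 rect [0.4462 0.1218] [0.1076 0.0456] 54.0 ell [446.5 122.3] [ 47.3 114.3] z pct [0.0166 0.0445 0.0552]
   toppts 298 [0.499  0.2351 0.0539] [0.5199 0.2504 0.0564] [0.1576 0.253  0.0167]
side Rr wood 655 rect [ 0.4174 -0.1742] [0.0929 0.082 ] 43.0 ell [ 420.8 -170.8] [ 78.6 100.4] z pct [0.0002 0.0167 0.0191]
side Rr tin 593 rect [ 0.4118 -0.1799] [0.0889 0.0451] 44.7 ell [ 411.7 -178.6] [46.9 95.6] z pct [0.0157 0.0483 0.0551]
   toppts 303 [ 0.4261 -0.1657  0.0536] [ 0.429  -0.1628  0.0522] [0.0479 0.0475 0.0082]
side tray wood 1516 rect [ 0.6371 -0.0103] [0.1357 0.1572] 76.4 ell [636.5  -9.8] [145.9 182.9] z pct [0.0011 0.0059 0.0181]
   toppts 66 [ 0.4383 -0.1527  0.0541] [ 0.4369 -0.1542  0.0542] [0.032  0.0303 0.0043]
```

View pics/crop.png

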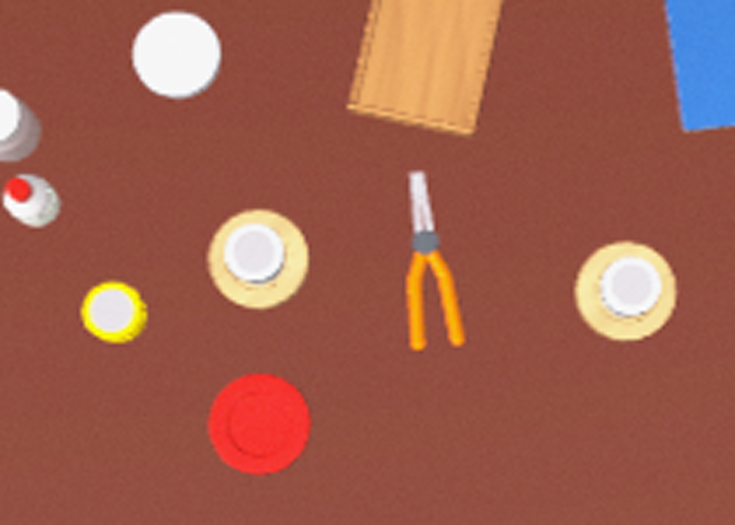

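The crop confirms it: the silver tins are at crop (255,253) and (631,287), in the light-wood nests. The yellow tin at (114,312) and the red nest at (259,424) are the decoys. I'm moving above the left nest.

>>> servo_tool(
  series=[1,0.52,-0.76,0,0,0,0,1,0.52,-0.76,0,0,0,0,1,0.52,-0.76,0,0,0,0,1,0.52,-0.76,0,0,0,0,1,0.52,-0.76,0,0,0,0,1,0.52,-0.76,0,0,0,0,1,0.52,-0.76,0,0,0,0,1,0.52,-0.76,0,0,0,0,1,0.52,-0.76,0,0,0,0,1,0.52,-0.76,0,0,0,0,1,0.52,-0.76,0,0,0,0,1,0.52,-0.76,0,0,0,0,1,0.52,-0.76,0,0,0,0,1,0.52,-0.76,0,0,0,0,1,0.52,-0.76,0,0,0,0,1,0.52,-0.76,0,0,0,0,1,0.52,-0.76,0,0,0,0,1,0.52,-0.76,0,0,0,0,1,0.52,-0.76,0,0,0,0,1,0.52,-0.76,0,0,0,0],
  squeeze=40,
)

```text
clock: 1.87
tool_pos: [0.467, 0.1483, 0.2503]
tool_rot: [-0.392, -3.117, -0.0]
force: [0.2, 0.9, -1.1]
finger_gap: 0.0854
grip_force: 0.0
```

>>> servo_tool(
  series=[1,0,0,0,0,0,0,1,0,0,0,0,0,0],
)

```text
clock: 2.03
tool_pos: [0.4669, 0.1486, 0.2502]
tool_rot: [-0.396, -3.116, 0.0]
force: [-0.4, -0.6, -0.9]
finger_gap: 0.0854
grip_force: 0.0
```

```bash
python3 - <<'E'
from h import *
s=ctrl.state(); print(s['tool_pos'],s['tool_rot'],s['force'],s['clock'])
p,im,d=snap('wrist','w1.png'); print(p['position']); P=cloud(p,d)
t=P[(P[...,2]>.049)&(P[...,2]<.06)&(d>0)]
t=t[np.hypot(t[:,0]-.466,t[:,1]-.15)<.05]
print(len(t),t.mean(0),(t.min(0)+t.max(0))/2,np.ptp(t,0))
E
```

```text
[0.46690953 0.14859821 0.25019071] [-3.95649727e-01 -3.11627015e+00  1.57398187e-05] [-0.36168865 -0.6090175  -0.89066322] 2.0333
[0.3882431  0.16892941 0.37352989]
1633 [0.46538217 0.14982112 0.0538978 ] [0.46624138 0.14950729 0.05263736] [0.04701732 0.04737582 0.00715817]
```

View pics/w1.png

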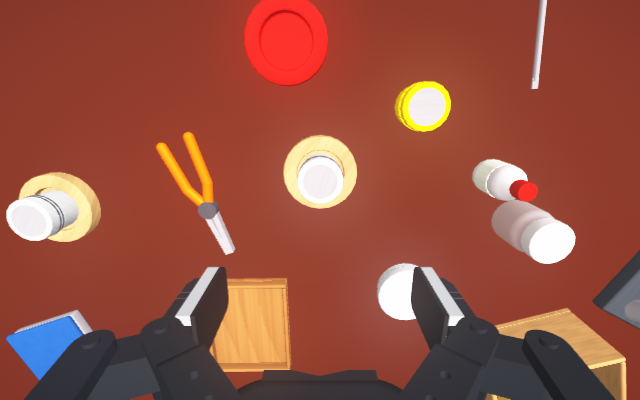

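The wrist view has the left tin at (320,178), under the gripper and matching the top-view position. I'm descending and gripping.

>>> servo_tool(
  series=[1,-0.02,0.04,-0.5,0,0,0,1,0,0,-0.5,0,0,0,1,0,0,-0.5,0,0,0,1,0,0,-0.5,0,0,0,1,0,0,-0.5,0,0,0,1,0,0,-0.5,0,0,0,1,0,0,-0.5,0,0,0,1,0,0,-0.5,0,0,0,1,0,0,-0.5,0,0,0,1,0,0,-0.5,0,0,0,1,0,0,-0.5,0,0,0,1,0,0,-0.5,0,0,0,1,0,0,-0.5,0,0,0,1,0,0,-0.4,0,0,0,1,0,0,0,0,0,0,1,0,0,0,0,0,0],
)

```text
clock: 3.42
tool_pos: [0.4649, 0.1515, 0.043]
tool_rot: [-0.389, -3.116, 0.001]
force: [-0.3, 0.5, 0.5]
finger_gap: 0.0855
grip_force: 0.0
```

>>> servo_tool(
  series=[0.4,0,0,0,0,0,0,0.4,0,0,0,0,0,0,0.4,0,0,0,0,0,0,0,0,0,0,0,0,0,0,0,0,0,0,0,0,0,0,0,0,0,0,0,0,0,0,0,0,0,0,0,0,0,0,0,0,0,0,0,0,0,0,0,0,0,0,0,0,0,0,0],
)

```text
clock: 4.25
tool_pos: [0.4663, 0.151, 0.0444]
tool_rot: [0.391, 3.116, 0.001]
force: [-2.7, 0.6, 6.6]
finger_gap: 0.047
grip_force: 40.3
```

Gripped. Lifting 8 cm and holding for about a second.

>>> servo_tool(
  series=[0,0,0,0.15,0,0,0,0,0,0,0.35,0,0,0,0,0,0,0.35,0,0,0,0,0,0,0.35,0,0,0,0,0,0,0.35,0,0,0,0,0,0,0.35,0,0,0,0,0,0,0.35,0,0,0,0,0,0,0.35,0,0,0,0,0,0,0.05,0,0,0],
)

```text
clock: 5.0
tool_pos: [0.4669, 0.1511, 0.125]
tool_rot: [0.391, 3.114, 0.002]
force: [1.0, 0.1, -1.0]
finger_gap: 0.0471
grip_force: 41.3
```

>>> servo_tool(
  series=[0,0,0,0,0,0,0,0,0,0,0,0,0,0,0,0,0,0,0,0,0,0,0,0,0,0,0,0,0,0,0,0,0,0,0,0,0,0,0,0,0,0],
)

```text
clock: 5.5
tool_pos: [0.4656, 0.1507, 0.1224]
tool_rot: [-0.391, -3.116, 0.001]
force: [0.0, 0.4, -1.6]
finger_gap: 0.0472
grip_force: 41.3
```

>>> servo_tool(
  series=[0,0,0,0,0,0,0,0,0,0,0,0,0,0,0,0,0,0,0,0,0],
)

```text
clock: 5.75
tool_pos: [0.4658, 0.1508, 0.1227]
tool_rot: [-0.391, -3.117, 0.0]
force: [0.1, -0.5, -0.9]
finger_gap: 0.047
grip_force: 41.3
```

>>> servo_tool(
  series=[0,0,0,0,0,0,0,0,0,0,0,0,0,0,0,0,0,0,0,0,0],
)

```text
clock: 6.0
tool_pos: [0.4659, 0.1508, 0.1228]
tool_rot: [0.391, 3.117, -0.0]
force: [-0.3, 0.6, -1.3]
finger_gap: 0.047
grip_force: 41.3
```

```bash
python3 - <<'E'
from h import *
for i in range(5):
    s=ctrl.state(); print(s['force'],s['joint_torque'][1:3],s['tool_pos'],s['grip_force'])
    p,im,d=snap('side')
P=cloud(p,d); m=(P[...,2]>.05)&(P[...,2]<.14)&(np.hypot(P[...,0]-.466,P[...,1]-.15)<.06)
cv2.imwrite('pics/s1.png',cv2.resize(im[60:260,170:420,::-1],None,fx=3,fy=3))
E
```

```text
[-0.34086991  0.64115849 -1.33792466] [-46.69249177 -18.56037498] [0.46588004 0.15079823 0.1228401 ] 41.296337842941284
[ 0.92227353 -0.01197501 -1.98220069] [-46.69995546 -18.561818  ] [0.46587756 0.15078538 0.12284288] 41.295905113220215
[-0.10048365 -0.23714941 -1.0038525 ] [-46.70465112 -18.56264234] [0.46592356 0.15078469 0.12285517] 41.29571735858917
[ 0.45309854  0.4090622  -1.65661182] [-46.70860291 -18.5627085 ] [0.46587243 0.15079122 0.12284666] 41.295878291130066
[-0.0577333   0.12888256 -2.12299524] [-46.7121613  -18.56296062] [0.46587261 0.15080535 0.12285863] 41.29537582397461
```

View pics/s1.png

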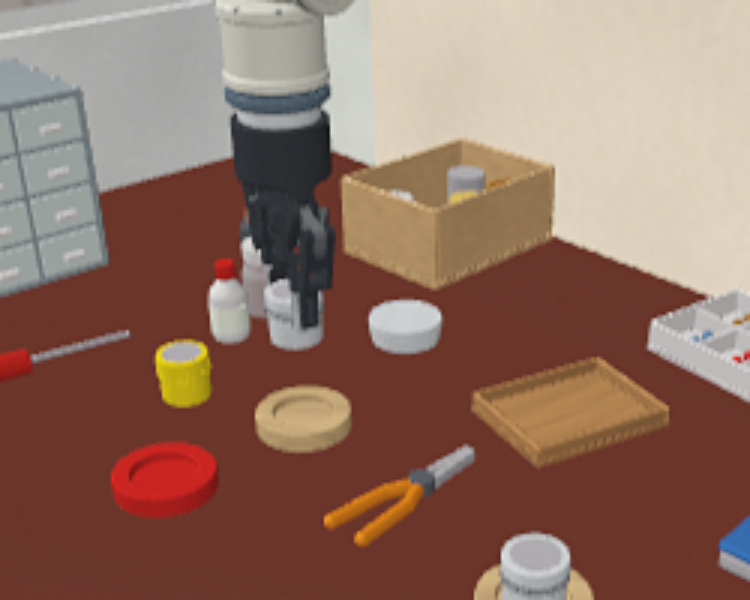

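The crop shows the tin at (295,310), upright and clear of the empty left nest at (303,415). The force is about -1.5 N, which suggests the light tin. I'm lowering it back.

>>> servo_tool(
  series=[0,0,0,-0.15,0,0,0,0,0,0,-0.3,0,0,0,0,0,0,-0.3,0,0,0,0,0,0,-0.3,0,0,0,0,0,0,-0.3,0,0,0,0,0,0,-0.3,0,0,0,0,0,0,-0.25,0,0,0,0,0,0,-0.2,0,0,0,0,0,0,-0.15,0,0,0,0,0,0,-0.15,0,0,0,0,0,0,-0.1,0,0,0,0,0,0,-0.1,0,0,0,0,0,0,0,0,0,0,0,0,0,0,0,0,0,0,0,0,0,0,0,0],
)

```text
clock: 7.5
tool_pos: [0.466, 0.1508, 0.045]
tool_rot: [0.391, 3.117, 0.0]
force: [0.2, -0.9, -1.1]
finger_gap: 0.0469
grip_force: 41.4
```

>>> servo_tool(
  series=[0,0,0,-0.04,0,0,0,0,0,0,-0.02,0,0,0,0,0,0,0,0,0,0,0,0,0,0,0,0,0],
)

```text
clock: 7.83
tool_pos: [0.4662, 0.1509, 0.0443]
tool_rot: [0.391, 3.116, 0.001]
force: [-4.7, -1.6, 15.4]
finger_gap: 0.0471
grip_force: 43.1
```

Seated; easing off slightly, then releasing and rising.

>>> servo_tool(
  series=[0,0,0,0.03,0,0,0,0,0,0,0,0,0,0,0.7,0,0,0,0,0,0,0.8,0,0,0,0,0,0,1,0,0,0,0,0,0,1,0,0,0,0,0,0,1,0,0,0,0,0,0,1,0,0,0,0,0,0,1,0,0,0,0,0,0,1,0,0,0,0,0,0],
)

```text
clock: 8.67
tool_pos: [0.4659, 0.1508, 0.0439]
tool_rot: [0.391, 3.117, 0.0]
force: [-0.0, 0.8, 0.0]
finger_gap: 0.0851
grip_force: 0.0
```

>>> servo_tool(
  series=[1,0,0,0.3,0,0,0,1,0,0,0.5,0,0,0,1,0,0,0.5,0,0,0,1,0,0,0.5,0,0,0,1,0,0,0.5,0,0,0,1,0,0,0.5,0,0,0,1,0,0,0.5,0,0,0,1,0,0,0.4,0,0,0,1,0,0,0,0,0,0,1,0,0,0,0,0,0,1,0,0,0,0,0,0],
)

```text
clock: 9.58
tool_pos: [0.4655, 0.1507, 0.1547]
tool_rot: [-0.391, -3.117, 0.0]
force: [-0.0, 0.2, 0.3]
finger_gap: 0.0852
grip_force: 0.0
```

```bash
python3 - <<'E'
from h import *
f=[]
for i in range(6):
    s=ctrl.state(); f.append(s['force'])
    p,im,d=snap('wrist')
print(s['tool_pos'],s['clock'],'noload f',np.mean(f,0)); P=cloud(p,d)
cv2.imwrite('pics/w2.png',im[:,:,::-1])
for c in((.466,.15),(.431,-.161)):
    t=P[(P[...,2]>.049)&(P[...,2]<.06)&(d>0)]
    t=t[np.hypot(t[:,0]-c[0],t[:,1]-c[1])<.045]
    if len(t): print(len(t),t.mean(0),(t.min(0)+t.max(0))/2,np.ptp(t,0))
p,im,d=snap('side'); cv2.imwrite('pics/s2.png',cv2.resize(im[150:300,200:400,::-1],None,fx=4,fy=4))
E
```

```text
[0.46548601 0.15066772 0.15425015] 9.8333 noload f [ 0.08117418  0.18435312 -0.13806699]
3015 [0.46521545 0.15126898 0.0538789 ] [0.46631647 0.15078659 0.05260515] [0.04705491 0.04738365 0.00710537]
```

View pics/s2.png

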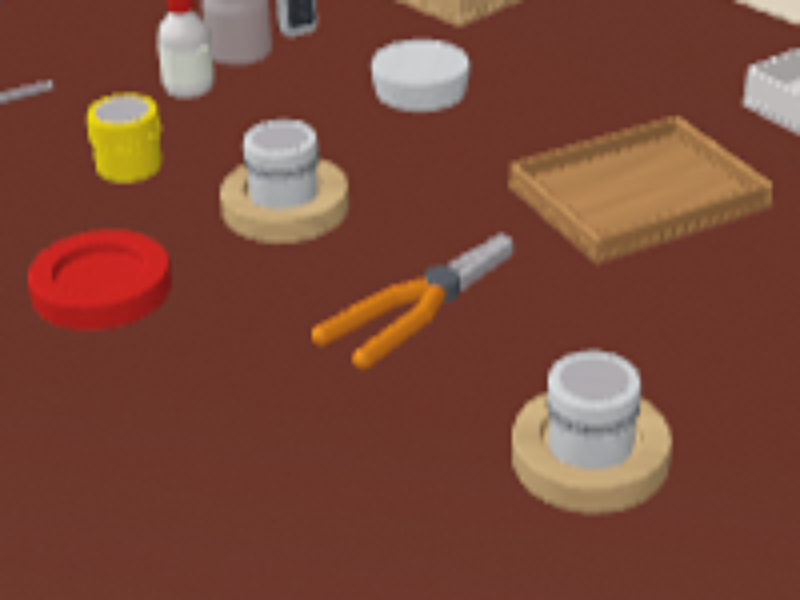

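The left tin is seated upright again at crop (281,160), with its top at (0.466, 0.151) and z 0.054. The measured load of about 1.4 N makes it the light one. I'm going over to the right nest.

>>> servo_tool(
  series=[1,-0.07,-0.65,0,0,0,0,1,-0.07,-0.65,0,0,0,0,1,-0.07,-0.65,0,0,0,0,1,-0.07,-0.65,0,0,0,0,1,-0.07,-0.65,0,0,0,0,1,-0.07,-0.65,0,0,0,0,1,-0.07,-0.65,0,0,0,0,1,-0.07,-0.65,0,0,0,0,1,-0.07,-0.65,0,0,0,0,1,-0.07,-0.65,0,0,0,0,1,-0.07,-0.65,0,0,0,0,1,-0.07,-0.65,0,0,0,0,1,-0.07,-0.65,0,0,0,0,1,-0.07,-0.65,0,0,0,0,1,-0.08,-0.65,0,0,0,0,1,-0.08,-0.65,0,0,0,0,1,0,0,0,0,0,0,1,0,0,0,0,0,0,1,0,0,0,0,0,0],
)

```text
clock: 11.52
tool_pos: [0.4315, -0.1608, 0.1547]
tool_rot: [-0.392, -3.116, -0.001]
force: [-0.0, -1.2, 0.9]
finger_gap: 0.0856
grip_force: 0.0
```

```bash
python3 - <<'E'
from h import *
f=[]
for i in range(6):
    s=ctrl.state(); f.append(s['force'])
    p,im,d=snap('wrist')
print(s['tool_pos'],s['tool_rot'],s['joint_positions'],'noload f',np.mean(f,0)); P=cloud(p,d)
t=P[(P[...,2]>.049)&(P[...,2]<.06)&(d>0)]
t=t[np.hypot(t[:,0]-.431,t[:,1]+.161)<.045]
if len(t): print(len(t),t.mean(0),(t.min(0)+t.max(0))/2,np.ptp(t,0))
E
```

```text
[ 0.43176013 -0.16051513  0.15490969] [-3.89698925e-01 -3.11724351e+00 -1.40277352e-04] [-3.81811843e-01  3.36311871e-01  2.05317140e+00  9.48438662e-05
  7.52214011e-01 -1.70393997e+00] noload f [0.19348782 0.05709784 0.09547976]
3022 [ 0.42888993 -0.16190433  0.05388365] [ 0.42993913 -0.1623237   0.05274661] [0.04756072 0.04701956 0.00709542]
```

>>> servo_tool(
  series=[1,-0.05,-0.05,-0.3,0,0,0,1,0,0,-0.5,0,0,0,1,0,0,-0.5,0,0,0,1,0,0,-0.5,0,0,0,1,0,0,-0.5,0,0,0,1,0,0,-0.5,0,0,0,1,0,0,-0.5,0,0,0,1,0,0,-0.38,0,0,0,1,0,0,0,0,0,0,1,0,0,0,0,0,0],
  squeeze=50,
)

```text
clock: 12.65
tool_pos: [0.4295, -0.1624, 0.0438]
tool_rot: [-0.391, -3.115, -0.001]
force: [0.2, 0.0, 0.5]
finger_gap: 0.0854
grip_force: 0.0
```

>>> servo_tool(
  series=[0.4,0,0,0,0,0,0,0.4,0,0,0,0,0,0,0.4,0,0,0,0,0,0,0,0,0,0,0,0,0,0,0,0,0,0,0,0,0,0,0,0,0,0,0,0,0,0,0,0,0,0,0,0,0,0,0,0,0,0,0,0,0,0,0,0,0,0,0,0,0,0,0],
)

```text
clock: 13.48
tool_pos: [0.4306, -0.1628, 0.0454]
tool_rot: [0.391, 3.116, -0.0]
force: [-0.4, 1.0, 5.5]
finger_gap: 0.0472
grip_force: 50.5
```

>>> servo_tool(
  series=[0,0,0,0.15,0,0,0,0,0,0,0.35,0,0,0,0,0,0,0.35,0,0,0,0,0,0,0.35,0,0,0,0,0,0,0.35,0,0,0,0,0,0,0.35,0,0,0,0,0,0,0.35,0,0,0,0,0,0,0.35,0,0,0,0,0,0,0.05,0,0,0],
)

```text
clock: 14.23
tool_pos: [0.4311, -0.1631, 0.1261]
tool_rot: [0.391, 3.114, -0.001]
force: [-0.2, -0.2, -4.0]
finger_gap: 0.0466
grip_force: 52.0
```

>>> servo_tool(
  series=[0,0,0,0,0,0,0,0,0,0,0,0,0,0,0,0,0,0,0,0,0,0,0,0,0,0,0,0,0,0,0,0,0,0,0,0,0,0,0,0,0,0,0,0,0,0,0,0,0,0,0,0,0,0,0,0],
)

```text
clock: 14.9
tool_pos: [0.4301, -0.1627, 0.1238]
tool_rot: [-0.391, -3.117, -0.0]
force: [0.5, -0.4, -3.0]
finger_gap: 0.0469
grip_force: 52.0
```

```bash
python3 - <<'E'
from h import *
f=[]
for i in range(8):
    s=ctrl.state(); f.append(s['force'])
    p,im,d=snap('side')
print(s['tool_pos'],s['clock'],s['grip_force'],s['finger_gap'],'f',np.mean(f,0),np.std(f,0))
cv2.imwrite('pics/s3.png',cv2.resize(im[100:300,200:450,::-1],None,fx=3,fy=3))
E
```

```text
[ 0.43017137 -0.16272017  0.12404477] 15.25 52.00464606285095 0.046542291566734326 f [ 0.16278711 -0.07896571 -3.77463245] [0.45477799 0.33392973 0.73628305]
```

View pics/s3.png

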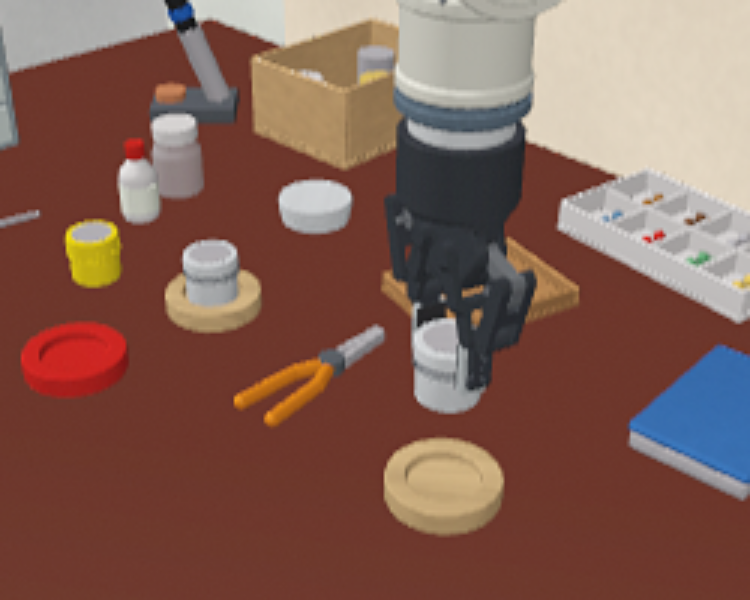

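The right tin is held upright at crop (448,365), and its load is 3.8 N against 1.4 N, so it is the heavier one. I'm carrying it to the tray.

>>> servo_tool(
  series=[0,0.16,0.13,0.1,0,0,0,0,0.3,0.22,0.1,0,0,0,0,0.4,0.3,0.1,0,0,0,0,0.4,0.3,0.1,0,0,0,0,0.4,0.3,0,0,0,0,0,0.4,0.3,0,0,0,0,0,0.4,0.3,0,0,0,0,0,0.4,0.3,0,0,0,0,0,0.4,0.3,0,0,0,0,0,0.4,0.3,0,0,0,0,0,0.4,0.3,0,0,0,0,0,0.4,0.3,0,0,0,0,0,0.4,0.3,0,0,0,0,0,0.4,0.3,0,0,0,0,0,0.4,0.3,0,0,0,0,0,0.4,0.3,0,0,0,0,0,0.4,0.3,0,0,0,0,0,0.4,0.3,0,0,0,0,0,0.3,0.22,0,0,0,0,0,0.16,0.13,0,0,0,0],
)

```text
clock: 16.97
tool_pos: [0.6512, 0.0034, 0.1359]
tool_rot: [0.39, 3.117, 0.0]
force: [-0.3, 0.9, -3.0]
finger_gap: 0.0465
grip_force: 52.1
```

>>> servo_tool(
  series=[0,0,0,0,0,0,0,0,0,0,0,0,0,0,0,0,0,0,0,0,0,0,0,0,0,0,0,0,0,0,0,0,0,0,0,0,0,0,0,0,0,0,0,0,0,0,0,0,0,0,0,0,0,0,0,0],
)

```text
clock: 17.63
tool_pos: [0.6497, 0.0021, 0.1361]
tool_rot: [0.392, 3.117, -0.0]
force: [-0.1, 0.3, -3.6]
finger_gap: 0.0466
grip_force: 52.1
```

```bash
python3 - <<'E'
from h import *
s=ctrl.state(); print(s['tool_pos'],s['clock'],s['grip_force'],s['finger_gap'],s['force'],np.abs(s['dq']).max())
p,im,d=snap('side')
cv2.imwrite('pics/s4.png',cv2.resize(im[80:300,200:450,::-1],None,fx=2.7,fy=2.7))
E
```

```text
[0.64970515 0.00209609 0.13610416] 17.6333 52.11993634700775 0.04657051427219475 [-0.13618607  0.28965526 -3.58151157] 0.0031464569547556727
```

View pics/s4.png

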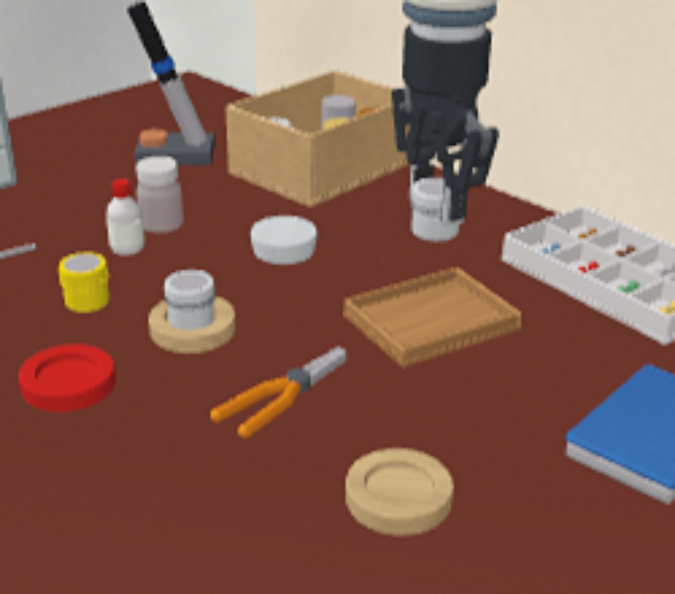

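The heavy tin at crop (435,210) is held upright over the tray, and the light tin at (190,300) is seated in the left nest. Handing in.

```bash
python3 -c "
from cell import ctrl
print(ctrl.sign_off())"
```

```text
the job is handed in; nothing more can be done
None
```

I handed the job in with the heavier tin (right nest, about 3.8 N against 1.4 N) held upright and still about 10 cm above the tray's middle, and the lighter one standing in the left nest; no verdict was shown.

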